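Fit the right filter to the inspection lamp

ROBOT

A 6-joint arm with a two-finger parallel gripper is mounted at the origin on the work surface. World frame = base frame: x ahead of the robot, y to its left, z up, the work surface at z = 0. Lengths are in m, angles in rad, forces in N, time in s.
With the tool pointing down it reaches from about 0.425 to 0.925 m from the base axis. Payload 12.5 kg.
Tool frame: the origin (TCP) lies where the fingers leave the gripper's body, on its centre line; the fingertips stand 73 mm ahead of it and the grasp point (between the pads) lies 54 mm ahead of it; z points along the fingers, y is the line along which they close (so a half turn about z gives the same grasp; the last joint's range is limited). The gripper opens to 85 mm and grips with 20 to 120 N. Pads are 22 mm wide; open, the fingers measure 114 mm over their backs; the gripper's body (76 mm by 85 mm) begins 54 mm behind the grasp point. The pads swing forward as they close: fully open they stand 13 mm farther back than shut.
Start: joints at [-1.309, 0.491, 1.559, -0, 1.092, -0.106], TCP at [0.225, -0.583, 0.304] pointing down, gripper open.
Joint ranges: [-3.1, 3.1], [-0.84, 2.19], [0.05, 2.79], [-1.13, 4.28], [0.06, 2.93], [-2.69, 2.69]. Speed limits (rad/s): [2.22, 2.22, 2.79, 3.14, 3.14, 3.14].

INTERFACE

Orientations are given as a unit quaternion [x, y, z, w].
In Python, from bench import ctrl, snapshot, camera_params, ticket gives the robot as it stands.
- The arm moves only by the tool step_arm, never from a script. Its argument "commands" is a list of rows, each a list of 5 numbers: the opening, from -1 (shut) to 1 (fully open), then the shift along the tool's x, y, z scaled (see below), then the turn about the tool's z scaled (see below). In form: [[claw, dx, dy, dz, turn], ...]. A call has exactly 10 rows; each row is the pose to reach, as a shift and turn from the pose commanded when the call began, along the tool's axes at that moment; what a row does not reach only later rows make up. The controller multiplies each number of a shift by 0.1 m and each number of a turn by 45 degrees. A row lasts 1/8 s, in which the tool goes at most 62.5 mm and 10.7 degrees, less where a joint would pass 70% of its speed; a pose out of reach is approached as far as the arm can. A call with a number of a shift or a turn outside -1 to 1 is refused whole. A call with a gripper value outside its range is refused whole. The fingers move at their own pace and stop on an object; "squeeze" is the grip in N (left out, the last holds). Time passes only in rows, so rows that repeat a pose let the fingers close, or fill a call up. It gives the time, the measured TCP pose, the force, the opening and the grip force at its end, in the units of the state.
- ctrl.observe(): the state, without advancing time (a new reading comes with each control period).
- snapshot(name): name is "scene" or "top"; returns the picture (384x512x3 uint8, red, green, blue); there is no depth.
- camera_params(name): a dict with "fx", "fy", "cx", "cy" (pixels), "dist_coeffs" ([k1, k2, p1, p2, k3] as OpenCV has them; the pictures are not rectified), "xyz" and "rotation" of the camera in the world. Camera axes: x right, y up, looking along -z (the intrinsics and any distortion apply to the point x, -y, -z); pixel columns grow to the right and rows downward; lengths in m; the calibration is good to about 2 mm. A picture is of the moment at which its call begins. camera_params takes no time and is no camera call.
- ticket.finish_job(): hands the job in; it is judged then, once.
The state is a dict: "t": time; "joints": joint angles; "qvel": joint speeds; "joint_torque": joint torques, N m; "ee_pos": TCP position; "tcp_rot": TCP orientation; "wrist_force": force on the tool from outside, world axes, zero at the start; "moment": the same for the moment, N m; "grip_width": finger opening in m; "gripper_force": force on a finger pad.
Only numpy, scipy, OpenCV 4.12 (cv2) and the standard library are available. Lean on these libraries where they do the work, as an engineer would, in place of code of your own. Each camera call takes 0.05 s, during which the arm holds its last target. There are 200 camera calls.

TASK

Lift the middle-sized amber filter plate, the one that fits the lamp's slot, up and off its hook, and lower it upright into the filter slot of the inspection lamp until it is fully home. Then push the red keeper all the way across over the filter's shoulder to lock it in. The filters are glass, so do not drop it; leave the other two hanging on their hooks and do not knock over the bottles.

Things in the scene. Friction and masses are not known exactly. Their poses are not given: they have to be found in the camera images.
- filter_medium: middle-sized of three look-alike black filter plates with amber glass; which hangs on which hook varies. Body 75 mm wide (y), 66 high (z), 8 thick (x); from its top edge a tab 30 wide, 68 high stands up: hanging hole 18 wide, 30 high, and above it a solid grip 30 wide, 38 high. 0.08 kg. Origin: middle of the hole's top edge; tab top at z +38, shoulders at -30, underside at -96 mm
- filter_small: The smallest of three look-alike black filter plates with amber glass, built like filter_medium except for its width of 60 mm; hangs on another hook of the rack; same origin and axes
- filter_large: The largest of three look-alike black filter plates with amber glass, built like filter_medium except for its width of 90 mm; hangs on another hook of the rack; same origin and axes
- filter_medium_foot (a point): middle of the underside of the middle-sized filter; axes as the filter's
- rack: fixed base 90 x 320 x 14 mm with three posts 12 mm thick along its y, 115 mm apart, each ending in a hook. Origin: foot of the middle post, on the table. A hook is a 7 mm round bar from the post's top (150 mm high) to the rack's -x, dipping to a saddle 50 mm out (top 140 mm high) and rising to a free end 79 mm out (top 148 mm high)
- hook0 (a point): saddle top of the hook at the rack's -y end; axes as the rack's. To come off any hook a filter must rise 8 to 21 mm (higher, and the hole's lower edge meets the bar) and then move 40 mm or more towards the rack's -x, past the free end
- hook1 (a point): saddle top of the middle hook; axes as the rack's
- hook2 (a point): saddle top of the hook at the rack's +y end; axes as the rack's
- lamp: fixed white LED inspection lamp, box body 90 x 100 mm, 103 mm high, on a grey base 160 x 210 mm. It shines to its own +x, where a dark steel filter slot stands upright 25 mm in front of the body. Origin: on the table under the slot's middle; y along the slot. At the slot's -y end a grey block 96 mm high carries the red keeper
- slot (a point): middle of the slot's floor, 30 mm above the table; axes as the lamp's. Slot 80 mm long inside (y), 12 mm across (x), open at the top, with flared lead-ins whose tops are 66 mm above this point. With the filter home its underside rests here and its shoulders are 66 mm higher
- keeper (a joint): travel in m of the red keeper bar along the lamp's +y: 0 open, 0.034 fully across. Starts at 0 to 0.010, clear of the slot. Bar 18 mm wide, 8 thick, underside 69 mm above the slot's floor: it passes over the filter's shoulder only when the filter is fully home; across, its inner end is 18 mm from the slot's middle. Takes 1.5 N, stays where left
- keeper_grip (a point): middle of the outer (-y) face of the keeper's upright thumb tab, 10 mm below its top; the tab is 22 mm wide along x, 10 mm thick along y and rises 30 mm over the bar, to 137 mm above the table. Axes as the lamp's; push here towards the lamp's +y
- bottle_amber: loose amber bottle with red cap, 60 mm across, 130 mm high; origin at its underside; bystander
- bottle_dark: loose amber bottle with black cap and no label, 54 mm across, 120 mm high; origin at its underside; bystander
Things that resemble listed ones, but are neither listed nor needed, are in the scene too. Leave any green or turquoise look-alike of the filter_medium alone.

How it is judged:
By the outcome, as a careful person would: the job done as asked, in the order asked, and still so for the second after the job is handed in, with the robot touching nothing.
It also fails if it takes over 64 s, if anything falls off the work surface, if the arm or the gripper's body presses on something with over 40 N, if the wrist force passes 120 N, or if a joint passes its speed limit or range.

## Working session

There is one attempt and no reset: what is moved stays moved. The work goes in short steps, Python scripts to look and compute and a tool call to move; the robot and the scene stay as the last step left them, time stands still between calls to the robot, and variables do not carry over. Pictures are saved under pics/ and viewed, at most 10 in all, crops included, and the job is handed in when it is done.

Besides the shell and the picture viewer there is one more tool, called after "Call:" in YAML: its name, and indented under it one key for each argument. step_arm: Moves the arm, as the interface text tells. Shifts and turns lie within -1 to 1; 1 stands for 0.1 m of shift or 45 degrees of turn. Its arguments: {"type":"object","properties":{"commands":{"type":"array"},"squeeze":{"type":"number"}},"required":["commands"]}

```bash
mkdir -p pics; python3 - <<'E'
from bench import ctrl,snapshot,camera_params
import cv2,pprint
for n in("scene","top"):
    im=snapshot(n)[:,:,::-1]; cv2.imwrite(f"pics/{n}0.png",im); cv2.imwrite(f"pics/{n}0v.png",cv2.resize(im,(800,600),interpolation=cv2.INTER_CUBIC))
    print(camera_params(n))
s=ctrl.observe();print(s)
E
```

```text
{'fx': 374.2527321239345, 'fy': 374.2527321239345, 'cx': 257.29850682837616, 'cy': 192.39701022070003, 'dist_coeffs': array([-0.04555276,  0.        ,  0.        ,  0.        ,  0.        ]), 'xyz': array([1.3316551 , 0.16825505, 0.61147224]), 'rotation': array([0.30313126, 0.37665258, 0.69695011, 0.52962705])}
{'fx': 434.5950284333675, 'fy': 434.5950284333675, 'cx': 257.5569917588036, 'cy': 186.18864244208496, 'dist_coeffs': array([-0.14020781,  0.        ,  0.        ,  0.        ,  0.        ]), 'xyz': array([ 0.42381984, -0.03151792,  1.39228833]), 'rotation': array([-0.02917595,  0.03146639,  0.70948368, -0.7034142 ])}
{'t': 0.1, 'joints': array([-1.30857693e+00,  4.91499720e-01,  1.55941763e+00, -4.34719948e-05,
        1.09170055e+00, -1.05612527e-01]), 'qvel': array([-0.00079535, -0.00212186, -0.00101287, -0.00028965, -0.00095592,
        0.00233976]), 'joint_torque': array([ 1.33817466e-03, -6.19447446e+01, -2.62027305e+01, -1.81026380e-04,
        2.91664539e-03, -2.14247171e-05]), 'ee_pos': array([ 0.22471678, -0.58305528,  0.30337583]), 'tcp_rot': array([ 9.83133114e-01,  1.82890723e-01, -5.93238893e-05, -5.09546280e-04]), 'wrist_force': array([0.63299671, 0.22447436, 0.58089497]), 'moment': array([ 0.0001121 , -0.01188931,  0.00576477]), 'gripper_force': 0.0, 'grip_width': 0.08549260225623857}
```

View pics/scene0v.png

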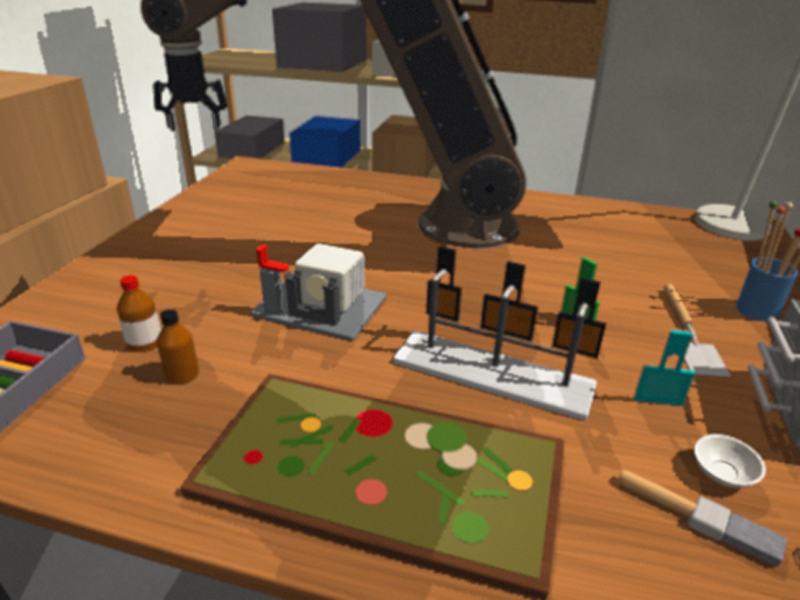

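View pics/top0v.png

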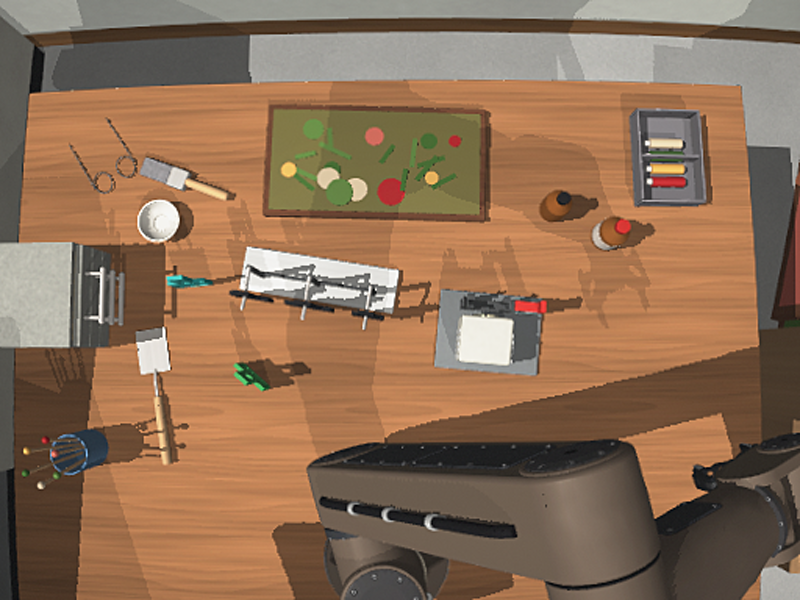

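The scene view shows a rack with three amber plates hanging at about (445,285), (508,310) and (580,320). The lamp is at (320,290) with the red keeper at (270,260). The green (585,290) and turquoise (668,370) plates are decoys. Next I'll enlarge the rack and the lamp to identify the middle-sized plate.

```bash
python3 - <<'E'
import cv2,numpy as np
s=cv2.imread("pics/scene0.png");t=cv2.imread("pics/top0.png")
# crops (x0,y0,w,h)
a=s[150:270,245:405]; b=t[150:240,140:260]; c=s[145:225,155:255]; d=t[170:245,270:370]
R=lambda i,w,h:cv2.resize(i,(w,h),interpolation=cv2.INTER_CUBIC)
m=np.vstack([np.hstack([R(a,400,300),R(b,400,300)]),np.hstack([R(c,400,300),R(d,400,300)])])
cv2.imwrite("pics/crop1.png",R(s[150:270,245:405],800,600)); cv2.imwrite("pics/crop2.png",np.vstack([R(t[150:225,140:260],800,500)[:],]))
cv2.imwrite("pics/crop3.png",np.hstack([R(c,400,320),R(d,400,300+20)]))
E
```

```text
(no output)
```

View pics/crop1.png

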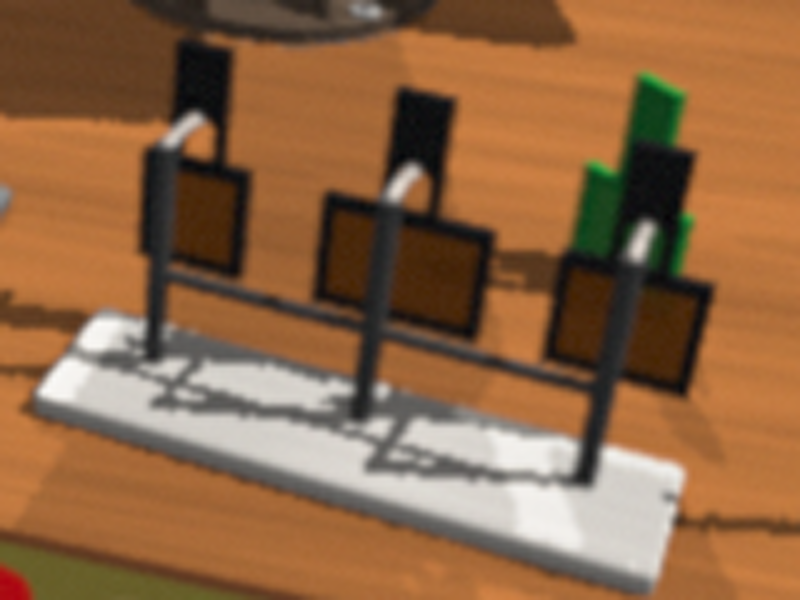

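View pics/crop2.png

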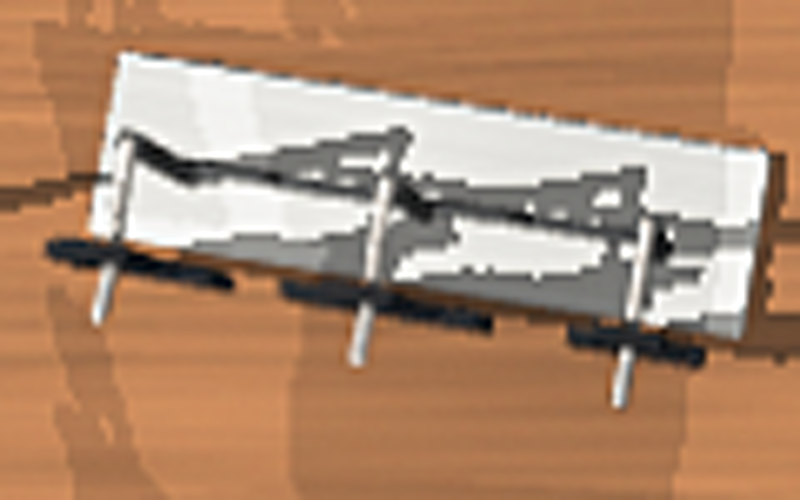

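View pics/crop3.png

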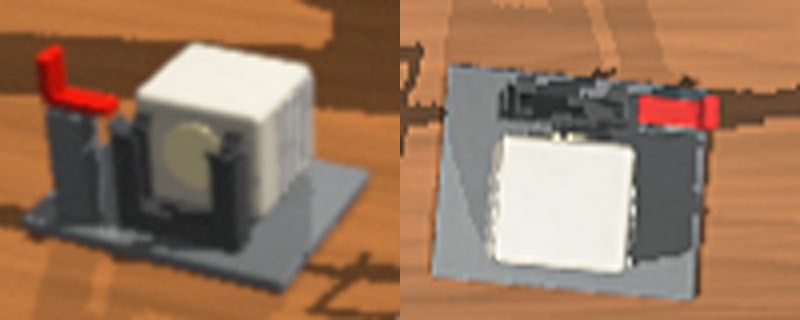

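Three candidates in the rack crop: left plate (195,215) on hook0, middle (405,265) on hook1, right (630,320) on hook2. By apparent width they are small, large and medium, so hook2 fits. I'll check this with a pose fit in real units.

```bash
cat > h.py <<'E'
import numpy as np,cv2
from scipy.optimize import least_squares
from scipy.spatial.transform import Rotation as R
from bench import camera_params
C={n:camera_params(n) for n in("scene","top")}
def proj(n,P):
    c=C[n];Rw=R.from_quat(c["rotation"]).as_matrix()
    p=(np.atleast_2d(P)-c["xyz"])@Rw*[1,-1,-1]
    K=np.array([[c["fx"],0,c["cx"]],[0,c["fy"],c["cy"]],[0,0,1]])
    return cv2.projectPoints(p,np.zeros(3),np.zeros(3),K,np.array(c["dist_coeffs"]))[0][:,0]
def world(q,L): # q=x,y,yaw
    c,s=np.cos(q[2]),np.sin(q[2]);L=np.atleast_2d(L).astype(float)
    return np.c_[q[0]+c*L[:,0]-s*L[:,1],q[1]+s*L[:,0]+c*L[:,1],L[:,2]]
def fit(obs,f,q0):
    # obs: list (cam, pts(px)); f(q)-> list of local pts matching
    g=lambda q:np.concatenate([(proj(n,w)-p).ravel() for (n,p),w in zip(obs,f(q))])
    r=least_squares(g,q0,loss="soft_l1");return r.x,g(r.x).reshape(-1,2)
E
cat > m1.py <<'E'
from h import *
np.set_printoptions(precision=4,suppress=True)
T2=lambda a:np.array(a)/[800/120,500/75]+[140,150]-.43
S1=lambda a:np.array(a)/5+[245,150]-.4
ends=T2([(620,405),(357,362),(98,322)]);tops=T2([(648,222),(388,160),(128,135)])
feet=S1([(155,355),(362,415),(587,480)])
Y=[-.115,0,.115]
q,r=fit([("top",ends),("scene",feet)],lambda q:[world(q,[(-.079,y,.1445) for y in Y]),world(q,[(0,y,.014) for y in Y])],[.55,.2,0.])
print("rack",q,np.degrees(q[2]));print(r)
print("hooks",world(q,[(-.05,y,.14) for y in Y]))
print("posttops pred",proj("top",world(q,[(0,y,.15) for y in Y]))-tops)
# filters: x,y,yaw,z,width ; scene pts tabTL,tabTR,shoulderL,shoulderR,botL,botR  (image left = -y), face +x
F={"hook0":[(178,42),(232,50),(145,150),(250,170),(142,252),(238,276)],"hook1":[(398,90),(454,98),(327,193),(494,232),(316,298),(475,338)],"hook2":[(632,143),(693,152),(563,252),(713,287),(548,360),(687,393)]}
for i,(k,p) in enumerate(F.items()):
    w0=world(q,[(-.05,Y[i],.14)])[0]
    def f(v):
        w=v[4]/2
        return [world(v[:3],[(.004,-.015,.038),(.004,.015,.038),(.004,-w,-.03),(.004,w,-.03),(.004,-w,-.096),(.004,w,-.096)])+[0,0,v[3]]]
    v,r=fit([("scene",S1(p))],f,[*w0[:2],q[2],.14,.075]);print(k,v,np.degrees(v[2]),abs(r).max())
E
python3 m1.py
```

```text
rack [ 0.5575  0.1371 -0.1651] -9.457285069476038
[[-0.1166  0.5227]
 [-0.028   0.6837]
 [-0.0236  0.4083]
 [-0.1277  1.2715]
 [-0.0449  1.0159]
 [-0.3512  0.6358]]
hooks [[0.4893 0.0319 0.14  ]
 [0.5082 0.1453 0.14  ]
 [0.5271 0.2587 0.14  ]]
posttops pred [[-0.0166  0.7195]
 [-0.3771  3.8258]
 [-0.2334  1.4599]]
hook0 [ 0.478   0.03   -0.1038  0.1377  0.057 ] -5.946847086408988 0.29116996233886994
hook1 [ 0.4993  0.1449 -0.1432  0.1391  0.0869] -8.204059917996352 0.5933929932662068
hook2 [ 0.5177  0.259  -0.1243  0.1382  0.072 ] -7.121922446464671 0.9826289408612183
```

Fitted widths are 57, 87 and 72 mm, so hook2 carries the medium plate (true widths 60, 90 and 75). Next I'll refine that plate's pose with both cameras and fit the lamp.

```bash
cat > m2.py <<'E'
exec(open("m1.py").read().split("# filters")[0])
q,r=fit([("top",ends),("scene",feet),("top",tops[[0,2]])],lambda q:[world(q,[(-.079,y,.1445) for y in Y]),world(q,[(.006,y,.014) for y in Y]),world(q,[(.004,y,.15) for y in (-.115,.115)])],[.55,.2,0.])
print("rack",q,np.degrees(q[2]),"\n",r);print("hook2",world(q,[(-.05,.115,.14)]))
p=[(632,143),(693,152),(563,252),(713,287),(548,360),(687,393)];w=.0375
f=lambda v:[world(v[:3],[(.004,-.015,.178),(.004,.015,.178),(.004,-w,.11),(.004,w,.11),(.004,-w,.044),(.004,w,.044)]),world(v[:3],[(0,w,.11),(0,-w,.11)])]
v,r=fit([("scene",S1(p)),("top",T2([(46,250),(235,283)]))],f,[.52,.259,-.14]);print("filter",v,np.degrees(v[2]),"\n",r)
# lamp
S3=lambda a:np.array(a)/4+[155,145]-.4
T3=lambda a:(np.array(a)-[400,0])/[4,320/75]+[270,170]-.4
E
cat > m3.py <<'E'
exec(open("m2.py").read())
body=[(-.025,-.05,.103),(-.025,.05,.103),(-.115,.05,.103),(-.115,-.05,.103)]
tb=T3([(1033-0,147),(900,137),(892,262),(1028,270)])
E
python3 m2.py; python3 - <<'E'
import cv2,numpy as np
R=lambda i,w,h:cv2.resize(i,(w,h),interpolation=cv2.INTER_CUBIC)
s=cv2.imread("pics/scene0.png");t=cv2.imread("pics/top0.png")
cv2.imwrite("pics/lamp.png",np.hstack([R(s[150:225,160:210],400,600),R(t[178:208,290:355][:, :40],400,300) if 0 else R(t[180:210,305:355],400,240)[:240]]) if 0 else np.vstack([R(s[150:210,160:240],800,600)[:360],R(t[180:204,292:352+20],800,240)]))
E
```

```text
rack [ 0.5575  0.1371 -0.1651] -9.457285069476038
[[-0.1166  0.5227]
 [-0.028   0.6837]
 [-0.0236  0.4083]
 [-0.1277  1.2715]
 [-0.0449  1.0159]
 [-0.3512  0.6358]]
hooks [[0.4893 0.0319 0.14  ]
 [0.5082 0.1453 0.14  ]
 [0.5271 0.2587 0.14  ]]
posttops pred [[-0.0166  0.7195]
 [-0.3771  3.8258]
 [-0.2334  1.4599]]
rack [ 0.5566  0.1377 -0.1673] -9.584846380123935 
 [[-0.3948  0.937 ]
 [-0.2919  1.0082]
 [-0.2706  0.6435]
 [-0.6437  2.2635]
 [-0.4461  2.1496]
 [-0.5956  1.9299]
 [-0.0087 -0.2282]
 [-0.178   0.3502]]
hook2 [[0.5264 0.2594 0.14  ]]
filter [ 0.5226  0.2579 -0.1381] -7.9102822432741275 
 [[-0.2641  0.0751]
 [ 0.5011  1.0131]
 [-0.7201  0.1617]
 [ 0.2919  0.3036]
 [-1.9666  0.0391]
 [-0.0169  0.8049]
 [ 0.1765  2.1761]
 [-3.6209  0.4873]]
```

View pics/lamp.png

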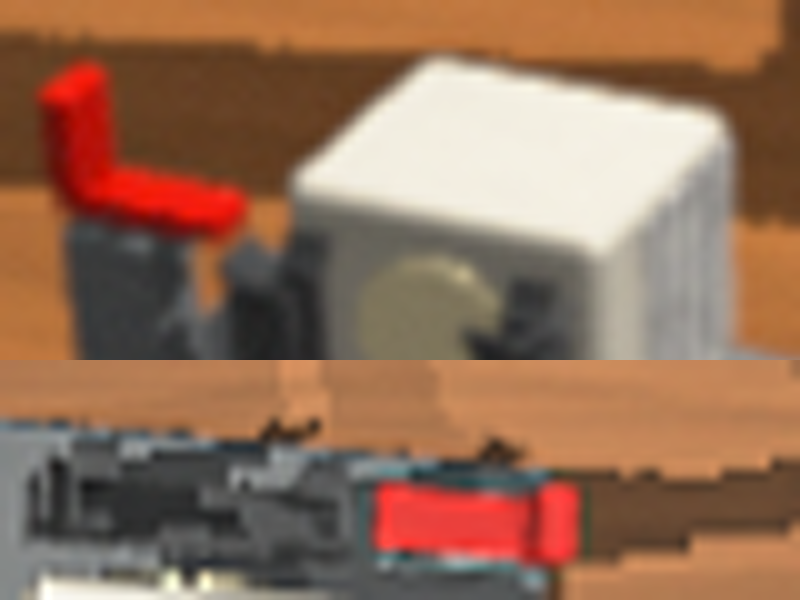

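The enlarged lamp picture shows the keeper tab at (75,130) and bar end at (240,210) in the scene half. In the top half the keeper spans (375–580, 480–560). The two cameras disagree by a few millimetres, so I'll compare back-projections at known heights.

```bash
cat >> h.py <<'E'
def back(n,p,z): # px -> world at height z
    c=C[n];K=np.array([[c["fx"],0,c["cx"]],[0,c["fy"],c["cy"]],[0,0,1]])
    u=cv2.undistortPoints(np.array(p,float).reshape(-1,1,2),K,np.array(c["dist_coeffs"]))[:,0]
    d=np.c_[u[:,0],-u[:,1],-np.ones(len(u))]@R.from_quat(c["rotation"]).as_matrix().T
    return c["xyz"]+d*((z-c["xyz"][2])/d[:,2])[:,None]
E
cat > m4.py <<'E'
from h import *
np.set_printoptions(precision=4,suppress=True)
T2=lambda a:np.array(a)/[800/120,500/75]+[140,150]-.43
S1=lambda a:np.array(a)/5+[245,150]-.4
SL=lambda a:np.array(a)/10+[160,150]-.45
TL=lambda a:(np.array(a)-[0,360])/10+[292,180]-.45
T3=lambda a:(np.array(a)-[400,0])/[4,320/75]+[270,170]-.4
pr=lambda s,a:print(s,*[f"({p[0]:.4f},{p[1]:.4f})" for p in a])
pr("rackbase top",back("top",T2([(122,55),(768,150),(743,335),(90,235)]),.014))
pr("rackbase scn +x+y,-x+y?,-x-y,+x-y",back("scene",S1([(660,577),(685,468),(103,312),(37,397)]),.014))
pr("free ends top",back("top",T2([(620,405),(357,362),(98,322)]),.1445))
pr("post tops top",back("top",T2([(648,222),(388,160),(128,135)]),.15))
pr("post feet scn",back("scene",S1([(155,360),(362,418),(587,483)]),.014))
pr("tabtop scn",back("scene",S1([(632,143),(693,152)]),.178))
pr("tabtop other scn",back("scene",S1([(178,42),(232,50),(398,90),(454,98)]),.178))
pr("body scn fl,bl,br,fr",back("scene",SL([(292,190),(435,58),(728,115),(600,250)]),.103))
pr("body top",back("top",T3([(1033,147),(1028,270),(892,262),(900,137)]),.103))
pr("keeper tab top scn: L R",back("scene",SL([(40,95),(75,90),(107,72),(78,62)]),.137))
pr("keeper tab top: ",back("top",TL([(580,485),(580,558),(538,485),(538,555)]),.137))
pr("keeper bar inner top:",back("top",TL([(375,490),(375,550)]),.107))
pr("keeper bar inner scn:",back("scene",SL([(240,200)]),.105))
E
python3 m4.py
```

```text
rackbase top (0.6369,0.2842) (0.5876,-0.0280) (0.4991,-0.0154) (0.5496,0.2987)
rackbase scn +x+y,-x+y?,-x-y,+x-y (0.6357,0.2864) (0.5503,0.2991) (0.5021,-0.0136) (0.5863,-0.0282)
free ends top (0.4622,0.0363) (0.4816,0.1500) (0.4997,0.2634)
post tops top (0.5407,0.0236) (0.5686,0.1360) (0.5807,0.2499)
post feet scn (0.5373,0.0237) (0.5558,0.1370) (0.5760,0.2514)
tabtop scn (0.5239,0.2431) (0.5240,0.2711)
tabtop other scn (0.4862,0.0162) (0.4867,0.0443) (0.5044,0.1305) (0.5044,0.1578)
body scn fl,bl,br,fr (0.4815,-0.2437) (0.3924,-0.2363) (0.4015,-0.1407) (0.4884,-0.1494)
body top (0.4758,-0.5533) (0.3886,-0.5464) (0.3963,-0.4401) (0.4842,-0.4489)
keeper tab top scn: L R (0.5084,-0.3041) (0.5028,-0.2963) (0.4903,-0.2928) (0.4870,-0.3032)
keeper tab top:  (0.5123,-0.3042) (0.4910,-0.3036) (0.5124,-0.2918) (0.4920,-0.2913)
keeper bar inner top: (0.5135,-0.2489) (0.4956,-0.2485)
keeper bar inner scn: (0.4945,-0.2536)
```

```bash
cat > m5.py <<'E'
exec(open("m4.py").read().split("pr(")[0])
pr=lambda s,a:print(s,*[f"({p[0]:.4f},{p[1]:.4f})" for p in a])
T3=lambda a:(np.array(a)-[400,0])/[4,320/75]+[270,170]-.4
bt=T3([(633,147),(628,270),(492,262),(500,137)])
pr("body top",back("top",bt,.103))
kt=TL([(580,485),(580,558)]);kb=TL([(375,490),(375,550)])
bs=SL([(292,190),(435,58),(728,115),(600,250)])
ks=SL([(40,95),(107,72)])
pr("slot ends top",back("top",TL([(30,495),(345,520)]),.096))
B=[(-.025,-.05,.103),(-.115,-.05,.103),(-.115,.05,.103),(-.025,.05,.103)]
def f(v):
    t=v[3];o=v[4]
    return [world(v[:3],B),world(v[:3],B),world(v[:3],[(.009,-.052+t,.107),(-.009,-.052+t,.107)]),world(v[:3],[(.011,o,.137),(-.011,o,.137)]),world(v[:3],[(.011,o,.137),(-.011,o+.01,.137)])]
v,r=fit([("top",bt),("scene",bs),("top",kb),("top",kt),("scene",ks)],f,[.51,-.198,-.09,0,-.1])
print("lamp",v,np.degrees(v[2]));print(r.round(1).tolist())
E
python3 m5.py
```

```text
body top (0.4795,-0.2452) (0.3939,-0.2398) (0.4007,-0.1387) (0.4874,-0.1459)
slot ends top (0.5137,-0.1468) (0.5054,-0.2415)
lamp [ 0.5098 -0.1985 -0.0847  0.0015 -0.1052] -4.8555735593338065
[[0.3, -0.4], [-0.4, 1.0], [0.1, 0.4], [0.2, -0.6], [-0.7, -0.3], [-0.5, -0.3], [0.8, -0.2], [0.9, 0.3], [0.2, -0.3], [-0.2, -0.3], [0.0, 0.2], [-0.4, 0.4], [-0.6, 0.5], [0.1, 0.1]]
```

Estimates: medium plate on hook2 at about (0.521, 0.258) with yaw -9°, its height and size consistent. Lamp slot at about (0.510, -0.197) with yaw -5°. Moving towards the plate now.

Call:
step_arm:
  commands:
    - [1,0.5,-0.5,0,0.2]
    - [1,1,-1,0,0.4]
    - [1,1,-1,0,0.6]
    - [1,1,-1,0,0.67]
    - [1,1,-1,0,0.67]
    - [1,1,-1,0,0.67]
    - [1,1,-1,0,0.67]
    - [1,1,-1,0,0.67]
    - [1,1,-1,0,0.67]
    - [1,1,-1,0,0.67]

```text
t: 1.35
ee_pos: [0.2821, -0.454, 0.3039]
tcp_rot: [0.997, -0.079, 0.0, 0.0]
wrist_force: [-0.4, 0.3, 0.5]
grip_width: 0.0853
gripper_force: 0.0
```

Call:
step_arm:
  commands:
    - [1,0.5,-0.5,0,0]
    - [1,1,-1,0,0]
    - [1,1,-1,0,0]
    - [1,1,-1,0,0]
    - [1,1,-1,0,0]
    - [1,1,-1,0,0]
    - [1,1,-1,0,0]
    - [1,1,-1,0,0]
    - [1,1,-1,0,0]
    - [1,1,-1,0,0]

```text
t: 2.6
ee_pos: [0.3966, -0.371, 0.3039]
tcp_rot: [0.997, -0.079, 0.0, 0.0]
wrist_force: [0.6, -1.1, 0.2]
grip_width: 0.0856
gripper_force: 0.0
```

Call:
step_arm:
  commands:
    - [1,0.2,-0.5,0,0]
    - [1,0.4,-1,0,0]
    - [1,0.4,-1,0,0]
    - [1,0.4,-1,0,0]
    - [1,0.4,-1,0,0]
    - [1,0.4,-1,0,0]
    - [1,0.4,-1,0,0]
    - [1,0.4,-1,0,0]
    - [1,0.4,-1,0,0]
    - [1,0.4,-1,0,0]

```text
t: 3.85
ee_pos: [0.4519, -0.2785, 0.3039]
tcp_rot: [0.997, -0.079, 0.0, 0.0]
wrist_force: [-0.1, 0.1, 0.1]
grip_width: 0.0852
gripper_force: 0.0
```

Call:
step_arm:
  commands:
    - [0.5,0,-0.5,0,0]
    - [0.5,0,-1,0,0]
    - [0.5,0,-1,0,0]
    - [0.5,0,-1,0,0]
    - [0.5,0,-1,0,0]
    - [0.5,0,-1,0,0]
    - [0.5,0,-1,0,0]
    - [0.5,0,-1,0,0]
    - [0.5,0,-1,0,0]
    - [0.5,0,-1,0,0]

```text
t: 5.1
ee_pos: [0.4677, -0.1798, 0.3039]
tcp_rot: [0.997, -0.079, 0.0, 0.0]
wrist_force: [-0.6, 0.1, 0.8]
grip_width: 0.064
gripper_force: 0.0
```

Call:
step_arm:
  commands:
    - [0.5,0,-0.5,0,0]
    - [0.5,0,-1,0,0]
    - [0.5,0,-1,0,0]
    - [0.5,0,-1,0,0]
    - [0.5,0,-1,0,0]
    - [0.5,0,-1,0,0]
    - [0.5,0,-1,0,0]
    - [0.5,0,-1,0,0]
    - [0.5,0,-1,0,0]
    - [0.5,0,-1,0,0]

```text
t: 6.35
ee_pos: [0.4834, -0.081, 0.3039]
tcp_rot: [0.997, -0.079, 0.0, 0.0]
wrist_force: [0.3, -0.0, 0.2]
grip_width: 0.0638
gripper_force: 0.0
```

Call:
step_arm:
  commands:
    - [0.5,0,-0.5,0,0]
    - [0.5,0,-1,0,0]
    - [0.5,0,-1,0,0]
    - [0.5,0,-1,0,0]
    - [0.5,0,-1,0,0]
    - [0.5,0,-1,0,0]
    - [0.5,0,-1,0,0]
    - [0.5,0,-1,0,0]
    - [0.5,0,-1,0,0]
    - [0.5,0,-1,0,0]

```text
t: 7.6
ee_pos: [0.4992, 0.0177, 0.3039]
tcp_rot: [0.997, -0.079, 0.0, 0.0]
wrist_force: [-0.1, -0.3, 0.7]
grip_width: 0.0642
gripper_force: 0.0
```

Call:
step_arm:
  commands:
    - [0.5,0,-0.5,0,0]
    - [0.5,0,-1,0,0]
    - [0.5,0,-1,0,0]
    - [0.5,0,-1,0,0]
    - [0.5,0,-1,0,0]
    - [0.5,0,-1,0,0]
    - [0.5,0,-1,0,0]
    - [0.5,0,-1,0,0]
    - [0.5,0,-1,0,0]
    - [0.5,0,-1,0,0]

```text
t: 8.85
ee_pos: [0.515, 0.1165, 0.3039]
tcp_rot: [0.997, -0.079, 0.0, 0.0]
wrist_force: [-0.2, 0.1, 0.1]
grip_width: 0.0639
gripper_force: 0.0
```

Call:
step_arm:
  commands:
    - [0.5,0,-0.5,0,0]
    - [0.5,0,-1,0,0]
    - [0.5,0,-1,0,0]
    - [0.5,0,-1,0,0]
    - [0.5,0,-1,0,0]
    - [0.5,0,-1,0,0]
    - [0.5,0,-1,0,0]
    - [0.5,0,-1,0,0]
    - [0.5,0,-1,0,0]
    - [0.5,0,-1,0,0]

```text
t: 10.1
ee_pos: [0.5308, 0.2152, 0.3039]
tcp_rot: [0.997, -0.079, 0.0, 0.0]
wrist_force: [1.0, 0.0, 0.5]
grip_width: 0.064
gripper_force: 0.0
```

Call:
step_arm:
  commands:
    - [0.5,-0.16,-0.4,0,0]
    - [0.5,-0.16,-0.4,0,0]
    - [0.5,-0.16,-0.4,0.3,0]
    - [0.5,-0.16,-0.4,0.45,0]
    - [0.5,-0.16,-0.4,0.55,0]
    - [0.5,-0.16,-0.4,0.55,0]
    - [0.5,-0.16,-0.4,0.55,0]
    - [0.5,-0.16,-0.4,0.55,0]
    - [0.5,-0.16,-0.4,0.55,0]
    - [0.5,-0.16,-0.4,0.55,0]

```text
t: 11.35
ee_pos: [0.5213, 0.2573, 0.249]
tcp_rot: [0.997, -0.079, 0.0, -0.0]
wrist_force: [0.2, 0.9, 0.2]
grip_width: 0.0641
gripper_force: 0.0
```

```bash
python3 - <<'E'
from bench import snapshot
import cv2,numpy as np
R=lambda i,w,h:cv2.resize(i,(w,h),interpolation=cv2.INTER_CUBIC)
s=snapshot("scene")[:,:,::-1];t=snapshot("top")[:,:,::-1]
cv2.imwrite("pics/s1.png",s);cv2.imwrite("pics/t1.png",t)
cv2.imwrite("pics/hov.png",np.hstack([R(s[130:250,320:400],400,600),R(t[120:240,120:200],400,600)]))
E
```

```text
(no output)
```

View pics/hov.png

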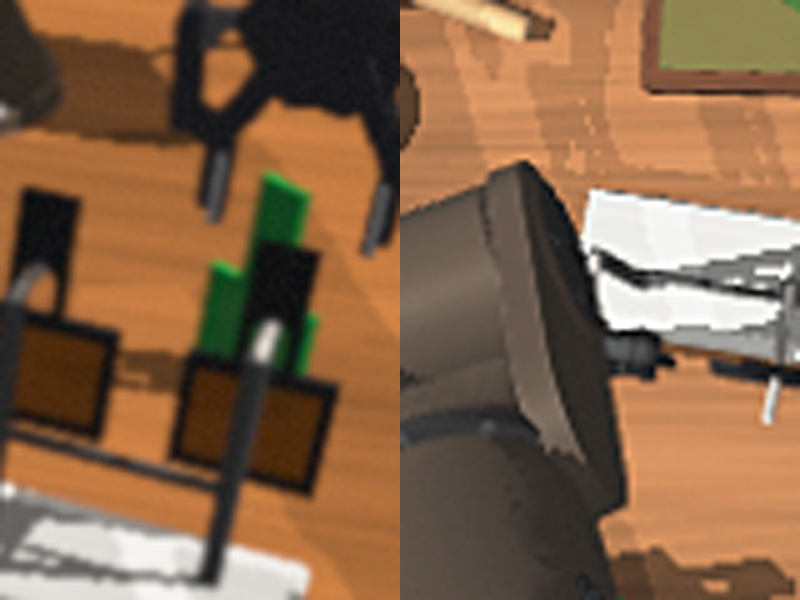

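The picture shows fingertips at (213,215) and (372,250) in the crop, straddling the tab top (250–318, 245). I'll check the offset in millimetres.

```bash
python3 - <<'E'
from h import *
S=lambda a:np.array(a)/5+[320,130]-.4
a=back("scene",S([(213,218),(372,252)]),.179);print(a,a.mean(0))
b=back("scene",S([(254,243),(318,253)]),.178);print(b,b.mean(0))
print((proj("scene",[[.5213,.2573,.179]])-[320,130]+.4)*5)
E
```

```text
[[0.5070899  0.22208372 0.179     ]
 [0.51814702 0.29580042 0.179     ]] [0.51261846 0.25894207 0.179     ]
[[0.5243273  0.2416788  0.178     ]
 [0.52498239 0.27110917 0.178     ]] [0.52465485 0.25639399 0.178     ]
[[288.21452316 243.01360647]]
```

Call:
step_arm:
  commands:
    - [0.5,0,0,0.2,0]
    - [0.5,0,0,0.34,0]
    - [0.5,0,0,0.34,0]
    - [-1,0,0,0.34,0]
    - [-1,0,0,0.34,0]
    - [-1,0,0,0.34,0]
    - [-1,0,0,0.34,0]
    - [-1,0,0,0.34,0]
    - [-1,0,0,0.34,0]
    - [-1,0,0,0.34,0]
  squeeze: 50

```text
t: 12.7
ee_pos: [0.5216, 0.2575, 0.2156]
tcp_rot: [0.997, -0.079, 0.001, -0.0]
wrist_force: [0.2, 3.0, 6.5]
grip_width: 0.0288
gripper_force: 49.3
```

Call:
step_arm:
  commands:
    - [-1,0,0,-0.08,0]
    - [-1,0,0,-0.15,0]
    - [-1,0,0,-0.15,0]
    - [-1,0,0,-0.15,0]
    - [-1,0,0,-0.15,0]
    - [-1,0,0,-0.15,0]
    - [-1,0,0,-0.15,0]
    - [-1,0,0,-0.15,0]
    - [-1,0,0,-0.15,0]
    - [-1,0,0,-0.15,0]

```text
t: 13.95
ee_pos: [0.5213, 0.2572, 0.2299]
tcp_rot: [0.997, -0.079, 0.0, 0.0]
wrist_force: [-0.2, 0.3, -0.9]
grip_width: 0.0289
gripper_force: 49.3
```

Call:
step_arm:
  commands:
    - [-1,-0.1,0,0,0]
    - [-1,-0.2,0,0,0]
    - [-1,-0.3,0,0,0]
    - [-1,-0.4,0,0,0]
    - [-1,-0.5,0,0,0]
    - [-1,-0.6,0,0,0]
    - [-1,-0.65,0,0,0]
    - [-1,-0.65,0,0,0]
    - [-1,-0.65,0,0,0]
    - [-1,-0.65,0,0,0]

```text
t: 15.2
ee_pos: [0.4573, 0.2674, 0.2298]
tcp_rot: [0.997, -0.079, 0.0, 0.0]
wrist_force: [0.4, -0.1, -0.9]
grip_width: 0.0293
gripper_force: 49.3
```

Call:
step_arm:
  commands:
    - [-1,0,0.0,-0.3,0]
    - [-1,0,0.0,-0.6,0]
    - [-1,0,0.1,-0.9,0]
    - [-1,0,0.2,-1,0]
    - [-1,0,0.3,-1,0]
    - [-1,0,0.4,-1,0]
    - [-1,0,0.5,-1,0]
    - [-1,0,0.5,-1,0]
    - [-1,0,0.5,-1,0]
    - [-1,0,0.5,-1,0]

```text
t: 16.45
ee_pos: [0.4493, 0.2183, 0.3298]
tcp_rot: [0.997, -0.079, -0.0, 0.0]
wrist_force: [0.7, -0.1, -1.9]
grip_width: 0.029
gripper_force: 49.6
```

Call:
step_arm:
  commands:
    - [-1,0,0,-0.2,0]
    - [-1,0,0.2,-0.4,0]
    - [-1,0.1,0.4,-0.4,0]
    - [-1,0.2,0.6,-0.4,0]
    - [-1,0.3,0.8,-0.4,0]
    - [-1,0.3,1,-0.4,0]
    - [-1,0.3,1,-0.4,0]
    - [-1,0.3,1,-0.4,0]
    - [-1,0.3,1,-0.4,0]
    - [-1,0.3,1,-0.4,0]

```text
t: 17.7
ee_pos: [0.4631, 0.1151, 0.3698]
tcp_rot: [0.997, -0.079, -0.0, 0.0]
wrist_force: [0.7, 0.2, -1.7]
grip_width: 0.0287
gripper_force: 49.7
```

Call:
step_arm:
  commands:
    - [-1,0.1,0.2,0,0]
    - [-1,0.2,0.4,0,0]
    - [-1,0.3,0.6,0,0]
    - [-1,0.4,0.8,0,0]
    - [-1,0.4,1,0,0]
    - [-1,0.4,1,0,0]
    - [-1,0.4,1,0,0]
    - [-1,0.4,1,0,0]
    - [-1,0.4,1,0,0]
    - [-1,0.4,1,0,0]

```text
t: 18.95
ee_pos: [0.4868, 0.0098, 0.3699]
tcp_rot: [0.997, -0.079, 0.0, 0.0]
wrist_force: [0.2, 0.2, -0.7]
grip_width: 0.0295
gripper_force: 49.7
```

Call:
step_arm:
  commands:
    - [-1,0.1,0.2,0,0]
    - [-1,0.2,0.4,0,0]
    - [-1,0.3,0.6,0,0]
    - [-1,0.4,0.8,0,0]
    - [-1,0.4,1,0,-0.09]
    - [-1,0.4,1,0,-0.09]
    - [-1,0.4,1,0,-0.09]
    - [-1,0.4,1,0,-0.09]
    - [-1,0.4,1,0,-0.09]
    - [-1,0.4,1,0,-0.09]

```text
t: 20.2
ee_pos: [0.5105, -0.0952, 0.3699]
tcp_rot: [0.999, -0.044, 0.0, 0.0]
wrist_force: [0.3, 1.2, 0.0]
grip_width: 0.0296
gripper_force: 49.7
```

Call:
step_arm:
  commands:
    - [-1,0.09,0.3,0,0]
    - [-1,0.09,0.6,0,0]
    - [-1,0.09,0.9,0,0]
    - [-1,0.09,1,0,0]
    - [-1,0.09,1,0.3,0]
    - [-1,0.09,1,0.6,0]
    - [-1,0.09,1,0.83,0]
    - [-1,0.09,1,0.83,0]
    - [-1,0.09,1,0.83,0]
    - [-1,0.09,1,0.83,0]

```text
t: 21.45
ee_pos: [0.511, -0.1958, 0.288]
tcp_rot: [0.999, -0.044, 0.001, 0.0]
wrist_force: [0.3, 0.2, 0.0]
grip_width: 0.0291
gripper_force: 49.8
```

```bash
python3 - <<'E'
from bench import snapshot
import cv2,numpy as np
R=lambda i,w,h:cv2.resize(i,(w,h),interpolation=cv2.INTER_CUBIC)
s=snapshot("scene")[:,:,::-1];t=snapshot("top")[:,:,::-1]
cv2.imwrite("pics/s2.png",s);cv2.imwrite("pics/t2.png",t)
cv2.imwrite("pics/sl.png",np.hstack([R(s[130:230,160:240],480,600),R(t[170:210,292:324],320,400)[:,:] if 0 else R(t[160:240,290:332],320,600)]))
E
```

```text
(no output)
```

View pics/sl.png

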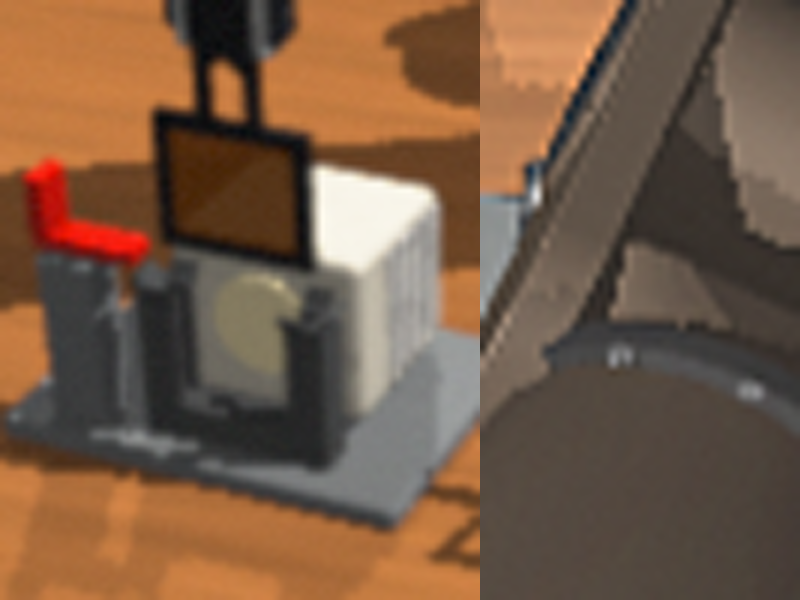

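The scene crop shows the plate hanging upright: bottom edge (163,240)–(313,268), directly above the slot posts (145–190) and (285–345). The arm blocks the top camera. I'll measure plate and slot in lamp axes.

```bash
cat > m6.py <<'E'
from h import *
np.set_printoptions(precision=4,suppress=True)
S=lambda a:np.array(a)/6+[160,130]-.42
w=.0375;zu=.288-.1715
p=S([(158,108),(312,135),(163,243),(313,270)])
f=lambda v:[world(v[:3],[(.004,-w,zu+.066),(.004,w,zu+.066),(.004,-w,zu),(.004,w,zu)])]
v,r=fit([("scene",p)],f,[.51,-.196,-.087]);print("filter",v,np.degrees(v[2]),r.round(2).tolist())
g=lambda v:[world(v[:3],[(.004,-w,v[3]+.066),(.004,w,v[3]+.066),(.004,-w,v[3]),(.004,w,v[3])])]
v2,r=fit([("scene",p)],g,[.51,-.196,-.087,zu]);print("free z",v2,r.round(2).tolist())
L=np.array([.5098,-.1985,-.0847]);c,s=np.cos(L[2]),np.sin(L[2])
loc=lambda P:np.c_[(P[:,:2]-L[:2])@np.array([[c,-s],[s,c]]),P[:,2]]
print("filter local",loc(np.array([[v[0],v[1],0]])))
def plane(px,xl):
    a,b=loc(back("scene",px,0.)),loc(back("scene",px,.1));t=(xl-a[:,0])/(b[:,0]-a[:,0]);return a+(b-a)*t[:,None]
px=S([(192,270),(200,410),(287,325),(287,405),(145,270),(148,435),(335,300),(327,468)])
for xl in(.006,.010,.014):print(xl,"\n",plane(px,xl))
print("pred slot flare", (proj("scene",world(L,[(.010,-.04,.096),(.010,.04,.096),(.010,-.04,.03),(.010,.04,.03)]))-[160,130]+.42)*6)
E
python3 m6.py
```

```text
filter [ 0.51   -0.1966 -0.0668] -3.8267158861091346 [[-0.64, 0.16], [-0.3, 0.2], [0.4, -0.36], [0.54, -0.02]]
free z [ 0.5113 -0.196  -0.0679  0.1172] [[-0.65, 0.13], [-0.29, 0.19], [0.39, -0.36], [0.56, 0.0]]
filter local [[0.0001 0.0019 0.    ]]
0.006 
 [[ 0.006  -0.0221  0.1048]
 [ 0.006  -0.0239  0.0283]
 [ 0.006   0.0248  0.086 ]
 [ 0.006   0.0225  0.0422]
 [ 0.006  -0.0468  0.0996]
 [ 0.006  -0.0536  0.0067]
 [ 0.006   0.0494  0.1045]
 [ 0.006   0.0416  0.0116]]
0.01 
 [[ 0.01   -0.0198  0.1074]
 [ 0.01   -0.0215  0.0313]
 [ 0.01    0.0269  0.0887]
 [ 0.01    0.0246  0.0451]
 [ 0.01   -0.0443  0.1022]
 [ 0.01   -0.0511  0.0098]
 [ 0.01    0.0514  0.1071]
 [ 0.01    0.0436  0.0147]]
0.014 
 [[ 0.014  -0.0175  0.1099]
 [ 0.014  -0.0192  0.0343]
 [ 0.014   0.029   0.0914]
 [ 0.014   0.0267  0.0481]
 [ 0.014  -0.0419  0.1048]
 [ 0.014  -0.0486  0.0129]
 [ 0.014   0.0534  0.1097]
 [ 0.014   0.0457  0.0177]]
pred slot flare [[154.4543 283.4709]
 [312.7098 316.6622]
 [165.3917 404.3807]
 [318.589  439.1106]]
```

Call:
step_arm:
  commands:
    - [-1,0,0,0.1,0]
    - [-1,0,0,0.16,0]
    - [-1,0,0,0.2,0]
    - [-1,0,0,0.24,0]
    - [-1,0,0,0.28,0]
    - [-1,0,0,0.32,0]
    - [-1,0,0,0.36,0]
    - [-1,0,0,0.36,0]
    - [-1,0,0,0.36,0]
    - [-1,0,0,0.36,0]

```text
t: 22.8
ee_pos: [0.513, -0.1966, 0.2565]
tcp_rot: [0.999, -0.044, 0.006, 0.002]
wrist_force: [-1.8, 5.0, 49.6]
grip_width: 0.0292
gripper_force: 58.1
```

```bash
python3 - <<'E'
from bench import ctrl,snapshot
import cv2
s=ctrl.observe();print(s["wrist_force"],s["moment"],s["ee_pos"],s["tcp_rot"])
i=snapshot("scene")[:,:,::-1];cv2.imwrite("pics/s3.png",i);cv2.imwrite("pics/s3v.png",cv2.resize(i[140:215,165:240],(600,600),interpolation=cv2.INTER_CUBIC))
E
```

```text
[-1.80568976  4.98286402 49.57927117] [1.48360891 0.27868327 0.04200666] [ 0.51301335 -0.19656365  0.25654138] [ 0.99901137 -0.04404281  0.00566127  0.00211505]
```

View pics/s3v.png

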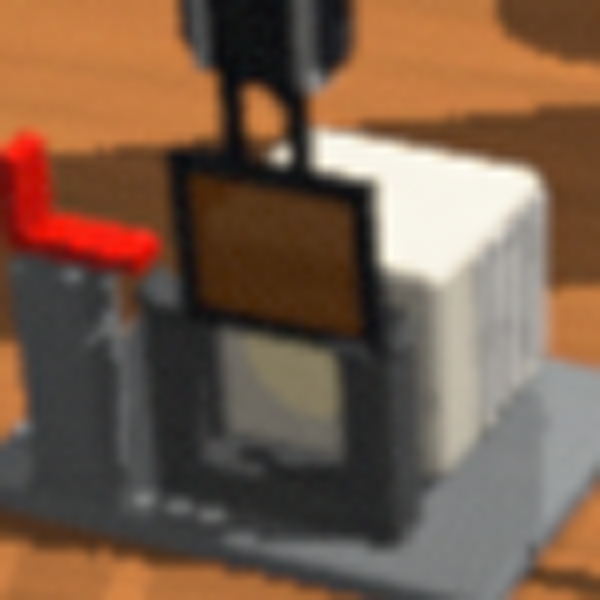

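The plate met the lead-in about 11 mm below its top. Its bottom has moved slightly in +y and its +y end has lifted: corners (172,152), (375,182), (192,318), (380,345). I'll back off and work out the offset.

Call:
step_arm:
  commands:
    - [-1,0,0,-0.1,0]
    - [-1,0,0,-0.2,0]
    - [-1,0,0,-0.25,0]
    - [-1,0,0,-0.25,0]
    - [-1,0,0,-0.25,0]
    - [-1,0,0,-0.25,0]
    - [-1,0,0,-0.25,0]
    - [-1,0,0,-0.25,0]
    - [-1,0,0,-0.25,0]
    - [-1,0,0,-0.25,0]

```text
t: 24.1
ee_pos: [0.5107, -0.1959, 0.2759]
tcp_rot: [0.999, -0.044, 0.0, 0.0]
wrist_force: [-0.6, -0.4, -1.1]
grip_width: 0.029
gripper_force: 52.2
```

```bash
cat > m7.py <<'E'
from h import *
from bench import ctrl,snapshot
np.set_printoptions(precision=4,suppress=True,linewidth=200)
s=ctrl.observe();print(s["ee_pos"],s["wrist_force"],s["moment"],s["grip_width"])
i=snapshot("scene");cv2.imwrite("pics/s4.png",i[:,:,::-1])
S=lambda a:np.array(a)/8+[165,140]-.44
p=S([(172,152),(375,182),(190,318),(380,346)]);w=.0375
def f(v):
    P=np.array([(.004,-w,.066),(.004,w,.066),(.004,-w,0),(.004,w,0)])
    return [R.from_euler("xyz",[v[4],0,v[2]]).apply(P)+[v[0],v[1],v[3]]]
v,r=fit([("scene",p)],f,[.51,-.196,-.087,.085,0]);print(v,np.degrees(v[[2,4]]),r.round(2).tolist())
# grayscale of the slot area before insertion (empty-slot picture)
g=cv2.cvtColor(cv2.imread("pics/scene0.png"),cv2.COLOR_BGR2GRAY)
print("cols 182..222 rows 170..210");print("\n".join(f"{y} "+" ".join(f"{x:3d}" for x in g[y,182:222]) for y in range(170,210)))
E
python3 m7.py
```

```text
[ 0.5107 -0.1959  0.2759] [-0.599  -0.4417 -1.1224] [ 0.0712 -0.0353  0.0072] 0.028995343119632106
[ 0.4707 -0.2145 -0.0082  0.0636  0.0081] [-0.472   0.4652] [[0.12, 0.14], [-0.2, -0.02], [-0.22, -0.22], [0.31, 0.09]]
cols 182..222 rows 170..210
170  92  89  98 117 123 123 118 107 112 121 130 140 149 159 167 178 191 203 214 221 227 230 233 236 237 237 238 239 238 238 237 239 239 239 239 240 240 240 239 239
171  83  81  97 129 133 133 124 102  97 100 103 105 109 112 120 127 138 148 158 168 179 191 202 214 222 228 231 235 236 237 238 238 239 239 239 239 239 240 239 238
172  73  83 100 125 133 131 119  92  89  89  94  97  98  98 100 103 105 108 112 121 126 135 146 157 170 180 189 200 212 221 227 231 234 235 236 237 239 239 238 234
173  80  95 103 115 125 125  99  69  65  70  76  90  97 100  97  99  99  99  99  99 102 102 107 114 121 128 136 145 155 168 178 190 200 211 220 227 233 237 234 223
174  93  97  91  94 111 116  85  58  52  54  67  89  98  99 100  99  99  98 100  98  97  98  99 100 100 101 105 110 113 121 128 135 145 155 165 180 201 224 223 202
175  96  87  83  85  94  99  72  
[... 5006 characters left out ...]
  37  36  38  48  63  76  99 120 124 123 123
206  59  63  69  73  76  71  61  56  56  55  59  69  77  77  71  58  55  55  56  53  55  52  50  47  49  43  43  41  40  38  37  40  48  69  93 116 123 123 123 122
207  56  55  55  56  59  57  57  57  57  60  67  88  97 103  98  80  75  78  81  78  79  80  78  79  77  76  76  73  64  48  43  46  61  84 106 122 124 122 123 120
208  75  57  52  53  56  57  55  56  57  55  62  71  81  87  91  91  96 104 109 109 113 114 112 113 114 113 114 111 103  84  74  78  90 107 119 122 121 124 122 122
209 102  70  55  57  55  56  55  56  59  58  56  57  61  61  64  71  79  88  94 100 106 113 115 117 120 120 120 119 118 115 114 114 116 120 121 122 122 123 121 122
```

```bash
cat > m8.py <<'E'
from h import *
np.set_printoptions(precision=4,suppress=True,linewidth=200)
L=np.array([.5098,-.1985,-.0847]);c,s=np.cos(L[2]),np.sin(L[2])
loc=lambda P:np.c_[(P[:,:2]-L[:2])@np.array([[c,-s],[s,c]]),P[:,2]]
def plane(px,xl):
    a,b=loc(back("scene",px,0.)),loc(back("scene",px,.1));t=(xl-a[:,0])/(b[:,0]-a[:,0]);return a+(b-a)*t[:,None]
for xl in(.008,.010,.012): print(xl,"edges outL,inL(front),inR,outR @row190, topR,topL\n",plane([(183.2,190),(189,190),(207.2,190),(213.3,190),(210,183.3),(186,178)],xl))
# amber quads
for n in("s2","s3","s4"):
    h=cv2.cvtColor(cv2.imread(f"pics/{n}.png"),cv2.COLOR_BGR2HSV)[130:200,170:225]
    m=((h[...,0]>5)&(h[...,0]<20)&(h[...,1]>180)&(h[...,2]>50)&(h[...,2]<125)).astype(np.uint8)
    k,l,st,_=cv2.connectedComponentsWithStats(m);j=1+np.argmax(st[1:,4])
    P=cv2.findContours((l==j).astype(np.uint8),0,2)[0][0]
    q=cv2.approxPolyDP(cv2.convexHull(P),3,True)[:,0]+[170,130];print(n,st[j],q.tolist())
print("pred foot corners front local y +-.0375 at TCP s2/s3/s4")
E
python3 m8.py
```

```text
0.008 edges outL,inL(front),inR,outR @row190, topR,topL
 [[ 0.008  -0.052   0.0494]
 [ 0.008  -0.0332  0.0538]
 [ 0.008   0.0241  0.067 ]
 [ 0.008   0.0427  0.0713]
 [ 0.008   0.0337  0.0905]
 [ 0.008  -0.0394  0.0913]]
0.01 edges outL,inL(front),inR,outR @row190, topR,topL
 [[ 0.01   -0.0508  0.0509]
 [ 0.01   -0.032   0.0552]
 [ 0.01    0.0252  0.0684]
 [ 0.01    0.0437  0.0727]
 [ 0.01    0.0348  0.0919]
 [ 0.01   -0.0382  0.0927]]
0.012 edges outL,inL(front),inR,outR @row190, topR,topL
 [[ 0.012  -0.0495  0.0523]
 [ 0.012  -0.0308  0.0566]
 [ 0.012   0.0262  0.0698]
 [ 0.012   0.0447  0.0741]
 [ 0.012   0.0358  0.0932]
 [ 0.012  -0.037   0.094 ]]
s2 [ 18  22  21  20 285] [[188, 152], [207, 155], [208, 171], [190, 168]]
s3 [ 19  32  21  20 252] [[189, 162], [208, 168], [209, 181], [191, 177]]
s4 [ 19  25  21  20 240] [[189, 155], [208, 159], [209, 174], [192, 171]]
pred foot corners front local y +-.0375 at TCP s2/s3/s4
```

```bash
cat > am.py <<'E'
from h import *
np.set_printoptions(precision=2,suppress=True,linewidth=200)
def quad(n):
    i=cv2.imread(f"pics/{n}.png")[125:205,170:230];i=cv2.resize(i,None,fx=8,fy=8,interpolation=cv2.INTER_CUBIC)
    h=cv2.cvtColor(i,cv2.COLOR_BGR2HSV);d=i[...,2].astype(int)-i[...,0]
    m=((d>32)&(h[...,2]<115)).astype(np.uint8);m=cv2.morphologyEx(m,cv2.MORPH_OPEN,np.ones((25,25)))
    k,l,st,ce=cv2.connectedComponentsWithStats(m);j=min(range(1,k),key=lambda a:abs(st[a,4]-19000)) 
    P=np.concatenate([c for c in cv2.findContours((l==j).astype(np.uint8),0,1)[0]])[:,0].astype(float)
    c=P.mean(0);r=cv2.minAreaRect(P.astype(np.float32));lines=[]
    x0,y0=P.min(0);x1,y1=P.max(0);e=25
    sel=[abs(P[:,1]-c[1])<45,abs(P[:,0]-c[0])<50]
    def ln(Q):v=cv2.fitLine(Q.astype(np.float32),cv2.DIST_HUBER,0,.01,.01)[:,0];return v
    Ls=[ln(P[sel[0]&(P[:,0]<c[0])]),ln(P[sel[0]&(P[:,0]>c[0])]),ln(P[sel[1]&(P[:,1]<c[1])]),ln(P[sel[1]&(P[:,1]>c[1])])]
    def X(a,b):
        t=np.linalg.solve(np.c_[a[:2],-b[:2]],b[2:]-a[2:]);return a[2:]+t[0]*a[:2]
    q=np.array([X(Ls[0],Ls[2]),X(Ls[1],Ls[2]),X(Ls[0],Ls[3]),X(Ls[1],Ls[3])])/8+[170,125]-.44
    return q,[np.degrees(np.arctan(v[1]/v[0])) for v in Ls],st[j]
if __name__=="__main__":
  for n in("s2","s3","s4"):
    q,a,st=quad(n);print(n,q.ravel(),"angles L R T B",np.array(a),st[4])
E
python3 am.py
```

```text
s2 [187.62 150.98 207.88 154.77 188.78 168.06 209.16 172.12] angles L R T B [86.11 85.78 10.6  11.26] 22146
s3 [188.24 161.29 208.35 165.18 189.88 177.46 209.13 181.48] angles L R T B [84.21 87.26 10.94 11.77] 20182
s4 [188.3  154.34 208.6  158.12 190.11 170.95 209.96 174.78] angles L R T B [83.8  85.36 10.57 10.93] 20986
```

```bash
cat > fitp.py <<'E'
from am import *
yaw=np.radians(-5.04);np.set_printoptions(precision=4,suppress=True,linewidth=200)
def mdl(x,y,z,a,b,t,aw,lo,hi):# z= grip z, plate rotates about the grip point
    P=np.array([(.004,-aw,hi),(.004,aw,hi),(.004,-aw,lo),(.004,aw,lo)])
    return R.from_euler("xyz",[a,b,yaw+t]).apply(P)+[x,y,z]
G=.054
q2=quad("s2")[0]
f=lambda v:[mdl(v[0],v[1],.288-G,0,0,0,*v[2:])]
v2,r=fit([("scene",q2)],f,[.511,-.196,.03,-.11,-.06]);print("s2 x,y,aw,lo,hi",v2,r.round(2).ravel())
def pose(n,z,full=True):
    q=quad(n)[0]
    g=lambda v:[mdl(v[0],v[1],z-G,v[2],v[3],v[4],*v2[2:])]
    v,r=fit([("scene",q)],g,[*v2[:2],0,0,0]);return v,r
if __name__=="__main__":
  for n,z in(("s2",.288),("s3",.2565),("s4",.2759)):
    v,r=pose(n,z);print(n,v[:2],"roll pitch dyaw",np.degrees(v[2:]),"res",abs(r).max().round(2),"foot",(R.from_euler("xyz",[v[2],v[3],yaw+v[4]]).apply([0,0,-.1175])+[v[0],v[1],z-G]).round(4))
E
python3 fitp.py
```

```text
s2 x,y,aw,lo,hi [-6.1938 -3.2064  0.2773 -4.1208 -3.6476] [-0.12 -0.05  0.19  0.04  0.13 -0.01 -0.21  0.01]
s2 [-6.1908 -3.2196] roll pitch dyaw [0.1908 0.0609 0.0037] res 0.18 foot [-6.1909 -3.2192  0.1165]
s3 [-5.5895 -3.0965] roll pitch dyaw [ 0.6285  2.959  -3.7595] res 0.92 foot [-5.5953 -3.0943  0.0852]
s4 [-5.8707 -3.1987] roll pitch dyaw [ 0.6863  2.9535 -1.2581] res 0.32 foot [-5.8766 -3.1966  0.1046]
```

```bash
sed -i 's/^f=lambda.*/D=lambda b:(.0375-b,-.1175+b,-.0515-b)\nf=lambda v:[mdl(v[0],v[1],.288-G,0,0,0,*D(v[2]))]/; s/^v2,r=.*/v2,r=fit([("scene",q2)],f,[.511,-.196,.006]);print("s2 x,y,b",v2,r.round(2).ravel())/; s/\*v2\[2:\]/*D(v2[2])/' fitp.py; python3 fitp.py
```

```text
s2 x,y,b [ 0.5123 -0.1972  0.0074] [-0.13 -0.03  0.21  0.06  0.12 -0.03 -0.2  -0.  ]
s2 [ 0.5122 -0.1976] roll pitch dyaw [ 0.2777 -0.0964 -0.142 ] res 0.18 foot [ 0.5124 -0.1971  0.1165]
s3 [ 0.5116 -0.1992] roll pitch dyaw [ 0.1658  1.4202 -0.53  ] res 0.26 foot [ 0.5087 -0.1986  0.085 ]
s4 [ 0.5095 -0.1989] roll pitch dyaw [ 0.5604  2.0351 -0.1031] res 0.05 foot [ 0.5054 -0.1974  0.1045]
```

The fit puts the plate about 2 mm too far +x and 3–5 mm too far +y of the slot middle, with its foot pitched 2° back after the contact. Shifting -y and lowering gently, watching force and moment.

Call:
step_arm:
  commands:
    - [-1,0,0.2,0,0]
    - [-1,0,0.35,0,0]
    - [-1,0,0.35,0.05,0]
    - [-1,0,0.35,0.08,0]
    - [-1,0,0.35,0.11,0]
    - [-1,0,0.35,0.14,0]
    - [-1,0,0.35,0.17,0]
    - [-1,0,0.35,0.2,0]
    - [-1,0,0.35,0.2,0]
    - [-1,0,0.35,0.2,0]

```text
t: 25.4
ee_pos: [0.5115, -0.2285, 0.2643]
tcp_rot: [0.999, -0.045, 0.008, -0.001]
wrist_force: [7.2, 39.5, 75.1]
grip_width: 0.0294
gripper_force: 111.4
```

```bash
cat > st.py <<'E'
import sys
from bench import ctrl,snapshot
import cv2
n=sys.argv[1];s=ctrl.observe();print(s["t"],s["ee_pos"].round(4),s["wrist_force"].round(2),s["moment"].round(3))
cv2.imwrite(f"pics/{n}.png",snapshot("scene")[:,:,::-1])
from fitp import *
v,r=pose(n,s["ee_pos"][2]);print(v[:2],"rpy",np.degrees(v[2:]),abs(r).max().round(2),"foot",(R.from_euler("xyz",[v[2],v[3],yaw+v[4]]).apply([0,0,-.1175])+[v[0],v[1],s["ee_pos"][2]-G]).round(4))
E
python3 st.py s5
```

```text
25.4 [ 0.5115 -0.2285  0.2643] [ 7.23 39.54 75.09] [ 8.818 -1.918  0.087]
s2 x,y,b [ 0.5123 -0.1972  0.0074] [-0.13 -0.03  0.21  0.06  0.12 -0.03 -0.2  -0.  ]
[ 0.5105 -0.2316] rpy [ 5.6582  3.5622 -4.6156] 0.09 foot [ 0.5053 -0.2189  0.0936]
```

My mistake: the shift was written as 35 mm instead of 3.5 mm, so the plate pressed on the keeper block. Lifting clear and going back.

Call:
step_arm:
  commands:
    - [-1,0,0,-0.1,0]
    - [-1,0,0,-0.2,0]
    - [-1,0,0,-0.35,0]
    - [-1,0,0,-0.45,0]
    - [-1,0,-0.1,-0.45,0]
    - [-1,0,-0.2,-0.45,0]
    - [-1,0,-0.31,-0.45,0]
    - [-1,0,-0.31,-0.45,0]
    - [-1,0,-0.31,-0.45,0]
    - [-1,0,-0.31,-0.45,0]

```text
t: 26.7
ee_pos: [0.5104, -0.2001, 0.3008]
tcp_rot: [0.999, -0.044, -0.0, 0.0]
wrist_force: [-0.3, 0.0, -0.9]
grip_width: 0.029
gripper_force: 58.0
```

```bash
python3 st.py s6; python3 - <<'E'
import cv2
i=cv2.imread("pics/s6.png");cv2.imwrite("pics/s6v.png",cv2.resize(i[125:215,150:240],(600,600),interpolation=cv2.INTER_CUBIC))
E
```

```text
26.7 [ 0.5104 -0.2001  0.3008] [-0.27  0.03 -0.95] [ 0.003 -0.079 -0.017]
s2 x,y,b [ 0.5123 -0.1972  0.0074] [-0.13 -0.03  0.21  0.06  0.12 -0.03 -0.2  -0.  ]
[ 0.5105 -0.202 ] rpy [ 0.6     3.5565 -1.856 ] 0.28 foot [ 0.5034 -0.1999  0.1296]
```

View pics/s6v.png

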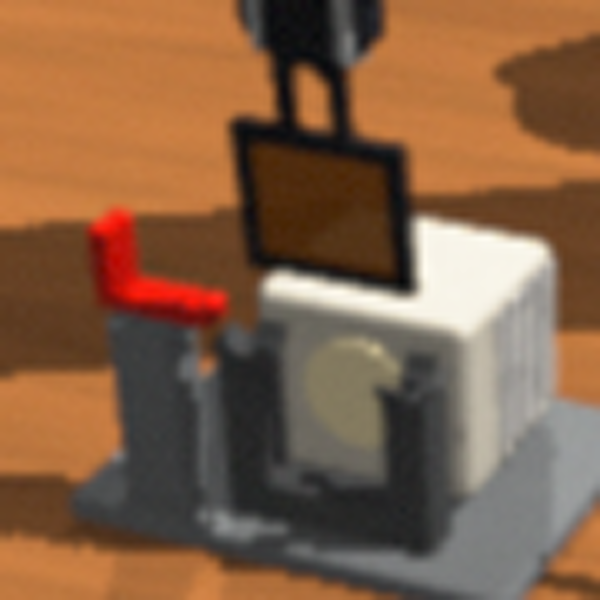

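The picture shows the plate clear of the slot, pitched slightly with its foot towards the lamp. The keeper bar (100–225, 300) looks unmoved and the slot posts are at (225–285) and (385–445). Small corrections: +3.5 mm tool x, +2 mm tool y, then a gentle descent.

Call:
step_arm:
  commands:
    - [-1,0.035,0.02,0.1,0]
    - [-1,0.035,0.02,0.2,0]
    - [-1,0.035,0.02,0.26,0]
    - [-1,0.035,0.02,0.3,0]
    - [-1,0.035,0.02,0.33,0]
    - [-1,0.035,0.02,0.36,0]
    - [-1,0.035,0.02,0.38,0]
    - [-1,0.035,0.02,0.4,0]
    - [-1,0.035,0.02,0.4,0]
    - [-1,0.035,0.02,0.4,0]

```text
t: 28.0
ee_pos: [0.5137, -0.2022, 0.261]
tcp_rot: [0.999, -0.044, 0.0, 0.0]
wrist_force: [-0.4, -0.1, -0.5]
grip_width: 0.029
gripper_force: 58.0
```

```bash
python3 st.py s7
```

```text
28.0 [ 0.5137 -0.2022  0.261 ] [-0.39 -0.08 -0.53] [0.016 0.006 0.008]
s2 x,y,b [ 0.5123 -0.1972  0.0074] [-0.13 -0.03  0.21  0.06  0.12 -0.03 -0.2  -0.  ]
[ 0.5154 -0.2042] rpy [ 0.9552  4.0124 -1.7516] 0.17 foot [ 0.5075 -0.2013  0.0898]
```

No contact yet. I'll lower another 12 mm.

Call:
step_arm:
  commands:
    - [-1,0,0,0.03,0]
    - [-1,0,0,0.05,0]
    - [-1,0,0,0.07,0]
    - [-1,0,0,0.09,0]
    - [-1,0,0,0.11,0]
    - [-1,0,0,0.12,0]
    - [-1,0,0,0.12,0]
    - [-1,0,0,0.12,0]
    - [-1,0,0,0.12,0]
    - [-1,0,0,0.12,0]

```text
t: 29.3
ee_pos: [0.5136, -0.2021, 0.2489]
tcp_rot: [0.999, -0.044, -0.0, -0.0]
wrist_force: [-3.2, 0.3, -2.8]
grip_width: 0.0292
gripper_force: 57.4
```

```bash
python3 st.py s8
```

```text
29.3 [ 0.5136 -0.2021  0.2489] [-3.17  0.27 -2.82] [0.178 0.638 0.07 ]
s2 x,y,b [ 0.5123 -0.1972  0.0074] [-0.13 -0.03  0.21  0.06  0.12 -0.03 -0.2  -0.  ]
[ 0.5151 -0.2046] rpy [ 0.8467  4.6997 -1.3849] 0.19 foot [ 0.5057 -0.2018  0.0778]
```

It has passed the earlier stop. The front wall now pushes the plate towards -x, so I'll ease 3 mm to -x while lowering.

Call:
step_arm:
  commands:
    - [-1,-0.01,0,0.0,0]
    - [-1,-0.02,0,0.0,0]
    - [-1,-0.03,0,0.02,0]
    - [-1,-0.03,0,0.04,0]
    - [-1,-0.03,0,0.06,0]
    - [-1,-0.03,0,0.08,0]
    - [-1,-0.03,0,0.1,0]
    - [-1,-0.03,0,0.1,0]
    - [-1,-0.03,0,0.1,0]
    - [-1,-0.03,0,0.1,0]

```text
t: 30.6
ee_pos: [0.5107, -0.2019, 0.239]
tcp_rot: [0.999, -0.044, 0.0, 0.0]
wrist_force: [-0.7, 0.0, -1.8]
grip_width: 0.029
gripper_force: 57.6
```

```bash
python3 st.py s9
```

```text
30.6 [ 0.5107 -0.2019  0.239 ] [-0.67  0.02 -1.77] [ 0.017  0.008 -0.   ]
s2 x,y,b [ 0.5123 -0.1972  0.0074] [-0.13 -0.03  0.21  0.06  0.12 -0.03 -0.2  -0.  ]
[ 0.5123 -0.2045] rpy [ 0.9195  4.1328 -1.5172] 0.32 foot [ 0.5041 -0.2016  0.0678]
```

Call:
step_arm:
  commands:
    - [-1,0,0,0.03,0]
    - [-1,0,0,0.06,0]
    - [-1,0,0,0.09,0]
    - [-1,0,0,0.12,0]
    - [-1,0,0,0.14,0]
    - [-1,0,0,0.16,0]
    - [-1,0,0,0.18,0]
    - [-1,0,0,0.18,0]
    - [-1,0,0,0.18,0]
    - [-1,0,0,0.18,0]

```text
t: 31.9
ee_pos: [0.5107, -0.2019, 0.221]
tcp_rot: [0.999, -0.044, 0.0, 0.0]
wrist_force: [0.8, -0.5, -0.7]
grip_width: 0.029
gripper_force: 57.6
```

```bash
python3 -c "
from bench import ctrl;s=ctrl.observe();print(s['ee_pos'].round(4),s['wrist_force'].round(2),s['moment'].round(3))"
```

```text
[ 0.5107 -0.2019  0.221 ] [ 0.84 -0.5  -0.71] [-0.022  0.033  0.046]
```

Call:
step_arm:
  commands:
    - [-1,0,0,0.03,0]
    - [-1,0,0,0.06,0]
    - [-1,0,0,0.09,0]
    - [-1,0,0,0.11,0]
    - [-1,0,0,0.13,0]
    - [-1,0,0,0.15,0]
    - [-1,0,0,0.16,0]
    - [-1,0,0,0.17,0]
    - [-1,0,0,0.17,0]
    - [-1,0,0,0.17,0]

```text
t: 33.15
ee_pos: [0.5105, -0.2019, 0.2038]
tcp_rot: [0.999, -0.044, -0.0, -0.0]
wrist_force: [-3.2, -0.2, -0.1]
grip_width: 0.0288
gripper_force: 57.7
```

```bash
python3 -c "
from bench import ctrl;s=ctrl.observe();print(s['ee_pos'].round(4),s['wrist_force'].round(2),s['moment'].round(3))"
```

```text
[ 0.5105 -0.2019  0.2038] [-3.2  -0.17 -0.06] [0.115 0.742 0.139]
```

Call:
step_arm:
  commands:
    - [-1,-0.01,0,0.01,0]
    - [-1,-0.01,0,0.02,0]
    - [-1,-0.01,0,0.03,0]
    - [-1,-0.01,0,0.04,0]
    - [-1,-0.01,0,0.04,0]
    - [-1,-0.01,0,0.04,0]
    - [-1,-0.01,0,0.04,0]
    - [-1,-0.01,0,0.04,0]
    - [-1,-0.01,0,0.04,0]
    - [-1,-0.01,0,0.04,0]

```text
t: 34.4
ee_pos: [0.51, -0.2019, 0.2006]
tcp_rot: [0.999, -0.044, 0.001, 0.0]
wrist_force: [-2.6, 0.9, 7.4]
grip_width: 0.0293
gripper_force: 58.5
```

Call:
step_arm:
  commands:
    - [-1,0,0,0.01,0]
    - [-1,0,0,0.02,0]
    - [-1,0,0,0.02,0]
    - [-1,0,0,0.02,0]
    - [-1,0,0,0.02,0]
    - [-1,0,0,0.02,0]
    - [-1,0,0,0.02,0]
    - [-1,0,0,0.02,0]
    - [-1,0,0,0.02,0]
    - [-1,0,0,0.02,0]

```text
t: 35.65
ee_pos: [0.5103, -0.2018, 0.2004]
tcp_rot: [0.999, -0.044, 0.002, 0.001]
wrist_force: [-5.4, 5.0, 27.2]
grip_width: 0.0293
gripper_force: 60.7
```

```bash
python3 -c "
from bench import ctrl;s=ctrl.observe();print(s['ee_pos'].round(4),s['wrist_force'].round(2),s['moment'].round(3))"
```

```text
[ 0.5103 -0.2018  0.2004] [-5.36  5.03 27.17] [0.928 1.048 0.254]
```

Solid contact at the height expected for home. Releasing and rising.

Call:
step_arm:
  commands:
    - [0.3,0,0,0,0]
    - [0.5,0,0,0,0]
    - [0.5,0,0,0,0]
    - [0.5,0,0,0,0]
    - [0.5,0,0,-0.1,0]
    - [0.5,0,0,-0.3,0]
    - [0.5,0,0,-0.6,0]
    - [0.5,0,0,-0.8,0]
    - [0.5,0,0,-0.8,0]
    - [0.5,0,0,-0.8,0]

```text
t: 36.9
ee_pos: [0.5094, -0.2017, 0.2774]
tcp_rot: [0.999, -0.044, -0.0, -0.0]
wrist_force: [0.0, 0.6, -0.0]
grip_width: 0.064
gripper_force: 0.0
```

```bash
cat > chk.py <<'E'
import sys
from bench import ctrl,snapshot
import cv2
n=sys.argv[1];cv2.imwrite(f"pics/{n}.png",snapshot("scene")[:,:,::-1])
from am import *
try: print("amber",quad(n)[0].ravel(),quad(n)[1:])
except Exception as e: print(e)
L=np.array([.5098,-.2015,-.0847])
print("pred home body corners TL TR BL BR",proj("scene",world(L,[(.004,-.0301,.0886),(.004,.0301,.0886),(.004,-.0301,.0374),(.004,.0301,.0374)])).ravel())
print("pred tab top",proj("scene",world(L,[(.004,-.015,.164),(.004,.015,.164),(.004,-.015,.126)])).ravel())
g=cv2.cvtColor(cv2.imread(f"pics/{n}.png"),cv2.COLOR_BGR2GRAY)
print("\n".join(f"{y} "+" ".join(f"{x:3d}" for x in g[y,184:216]) for y in range(146,176,2)))
h=cv2.cvtColor(cv2.imread(f"pics/{n}.png"),cv2.COLOR_BGR2HSV)
m=((h[...,0]<6)|(h[...,0]>174))&(h[...,1]>200)&(h[...,2]>110);ys,xs=np.where(m[140:190,150:215]);print("red bbox",xs.min()+150,xs.max()+150,ys.min()+140,ys.max()+140)
E
python3 chk.py c1
```

```text
amber [189.69 177.72 205.49 181.01 191.07 193.17 207.67 197.16] ([np.float32(84.90626), np.float32(82.31363), np.float32(11.764501), np.float32(13.514191)], array([  164,   431,   136,   144, 15893], dtype=int32))
pred home body corners TL TR BL BR [188.76 178.65 208.43 182.8  190.09 194.26 209.27 198.55]
pred tab top [191.75 155.09 201.93 157.02 192.71 167.72]
146 144 141 141 144 143 143 144 142 141 140 141 140 139 139 139 138 138 137 137 136 136 137 137 137 136 137 137 138 139 141 141 142
148 137 139 139 140 141 140 139 139 138 141 141 142 140 140 140 141 141 139 139 139 139 139 139 137 139 137 136 136 137 136 135 135
150 136 135 135 135 135 136 135 137 137 138 137 137 139 138 139 140 140 139 140 140 140 142 140 140 140 141 141 138 139 142 138 140
152 141 139 139 139 140 139 139 138 139 137 134 134 135 138 139 136 138 138 137 138 138 137 138 138 139 138 141 140 140 140 142 140
154 140 139 141 141 141 140 142 141 134  97  63  60  65  74  83  94 108 117 125 129 130 130 128 126 126 127 128 127 126 124 118  98
156 129 129 128 130 130 130 122 100  83  48  20  13  15  13  16  20  19  26 
[... 568 characters left out ...]
244 243 243 244
166  74  75  72  72  73  98 153 209 239 228 121  21  15  23  27  21  16  15  13  45 126 217 243 243 243 244 244 244 244 244 244 244
168  74  74  70  74  91 148 206 223 230 213 115  23  58 128 176 149  91  37  13  44 123 214 242 243 242 241 242 242 243 243 243 243
170  76  71  70  69  81 101 118 127 137 130  72  22  62 132 192 206 189 133  57  34  97 186 239 243 243 243 243 242 243 243 242 243
172  71  74  73  74  75  85  93  97  98  88  55  21  29  67 105 114 120 108  56  22  62 121 170 187 198 210 220 227 233 237 240 240
174  80  84  81  68  52  44  48  52  66  76  57  30  25  64  98 106 104  93  55  23  39  74 102 106 110 113 118 126 134 140 151 160
red bbox 164 183 157 172
```

Released. To check that it is home, I'll touch the tab top with shut fingers; contact is expected at TCP z of about 0.237.

Call:
step_arm:
  commands:
    - [-1,0,0,0,0]
    - [-1,0,0,0,0]
    - [-1,0,0,0.1,0]
    - [-1,0,0,0.2,0]
    - [-1,0,0,0.3,0]
    - [-1,0,0,0.36,0]
    - [-1,0,0,0.38,0]
    - [-1,0,0,0.4,0]
    - [-1,0,0,0.42,0]
    - [-1,0,0,0.42,0]

```text
t: 38.2
ee_pos: [0.51, -0.2019, 0.2366]
tcp_rot: [0.999, -0.044, 0.001, 0.0]
wrist_force: [0.1, -0.3, 5.5]
grip_width: 0.0001
gripper_force: 2.8
```

The tab top measures 0.1636 m, so the plate is home. Now the keeper.

Call:
step_arm:
  commands:
    - [-1,0,0,-0.2,0]
    - [-1,0,0,-0.3,0]
    - [-1,0,0.3,-0.3,0]
    - [-1,0,0.6,-0.3,0]
    - [-1,0,0.9,-0.3,0]
    - [-1,0,1,-0.3,0]
    - [-1,0,1,-0.3,0]
    - [-1,0,1,-0.3,0]
    - [-1,0,1,-0.3,0]
    - [-1,0,1,-0.3,0]

```text
t: 39.45
ee_pos: [0.5011, -0.3009, 0.266]
tcp_rot: [0.999, -0.044, 0.0, 0.0]
wrist_force: [0.1, 0.1, 0.2]
grip_width: -0.0001
gripper_force: 0.0
```

Call:
step_arm:
  commands:
    - [-1,0,0.27,0,0]
    - [-1,0,0.28,0,0]
    - [-1,0,0.28,0.2,0]
    - [-1,0,0.28,0.4,0]
    - [-1,0,0.28,0.6,0]
    - [-1,0,0.28,0.75,0]
    - [-1,0,0.28,0.75,0]
    - [-1,0,0.28,0.75,0]
    - [-1,0,0.28,0.75,0]
    - [-1,0,0.28,0.75,0]

```text
t: 40.7
ee_pos: [0.4986, -0.3294, 0.1914]
tcp_rot: [0.999, -0.044, 0.0, 0.0]
wrist_force: [0.5, 0.6, 0.0]
grip_width: 0.0002
gripper_force: 0.0
```

Call:
step_arm:
  commands:
    - [-1,0,-0.05,0,0]
    - [-1,0,-0.1,0,0]
    - [-1,0,-0.15,0,0]
    - [-1,0,-0.2,0,0]
    - [-1,0,-0.24,0,0]
    - [-1,0,-0.28,0,0]
    - [-1,0,-0.32,0,0]
    - [-1,0,-0.35,0,0]
    - [-1,0,-0.35,0,0]
    - [-1,0,-0.35,0,0]

```text
t: 41.95
ee_pos: [0.5014, -0.2943, 0.1908]
tcp_rot: [0.999, -0.044, -0.0, -0.0]
wrist_force: [0.9, 0.1, -0.0]
grip_width: -0.0
gripper_force: 0.0
```

```bash
python3 chk.py c2 | grep red
```

```text
pred home body corners TL TR BL BR [188.76 178.65 208.43 182.8  190.09 194.26 209.27 198.55]
pred tab top [191.75 155.09 201.93 157.02 192.71 167.72]
red bbox 171 191 158 174
```

Call:
step_arm:
  commands:
    - [-1,0,-0.02,0,0]
    - [-1,0,-0.03,0,0]
    - [-1,0,-0.04,0,0]
    - [-1,0,-0.05,0,0]
    - [-1,0,-0.06,0,0]
    - [-1,0,-0.07,0,0]
    - [-1,0,-0.07,0,0]
    - [-1,0,-0.07,0,0]
    - [-1,0,-0.07,0,0]
    - [-1,0,-0.07,0,0]

```text
t: 43.25
ee_pos: [0.5022, -0.2874, 0.1909]
tcp_rot: [0.999, -0.044, 0.0, -0.0]
wrist_force: [-0.2, -0.3, -0.5]
grip_width: -0.0
gripper_force: 0.0
```

Call:
step_arm:
  commands:
    - [-1,0,-0.01,0,0]
    - [-1,0,-0.02,0,0]
    - [-1,0,-0.03,0,0]
    - [-1,0,-0.04,0,0]
    - [-1,0,-0.04,0,0]
    - [-1,0,-0.04,0,0]
    - [-1,0,-0.04,0,0]
    - [-1,0,-0.04,0,0]
    - [-1,0,-0.04,0,0]
    - [-1,0,-0.04,0,0]

```text
t: 44.5
ee_pos: [0.5025, -0.2853, 0.1912]
tcp_rot: [0.999, -0.044, 0.001, 0.002]
wrist_force: [-3.7, -13.6, -1.4]
grip_width: -0.0
gripper_force: 7.5
```

```bash
python3 chk.py c3 | egrep "red|amber"; python3 - <<'E'
from h import *
L=np.array([.5098,-.2015,-.0847])
print(proj("scene",world(L,[(.009,-.018,.107),(.009,-.018,.099),(-.009,-.018,.107)])))
h=cv2.cvtColor(cv2.imread("pics/c3.png"),cv2.COLOR_BGR2HSV)
for y in range(164,180):print(y,*[f"{a[0]}/{a[2]}" for a in h[y,184:200]])
E
```

```text
amber [189.67 177.78 205.69 181.32 190.96 193.26 207.56 197.12] ([np.float32(85.25455), np.float32(83.227875), np.float32(12.467698), np.float32(13.103435)], array([  164,   432,   136,   143, 15803], dtype=int32))
pred home body corners TL TR BL BR [188.76 178.65 208.43 182.8  190.09 194.26 209.27 198.55]
pred tab top [191.75 155.09 201.93 157.02 192.71 167.72]
red bbox 173 193 159 174
[[191.3303404  174.4875333 ]
 [191.5341479  177.03872171]
 [194.43897653 171.50804818]]
164 13/100 13/101 13/101 14/100 14/100 13/99 12/100 13/105 13/112 14/93 12/47 30/16 113/22 120/14 30/16 120/21
165 13/105 13/105 13/104 13/104 13/99 12/100 14/114 15/150 17/173 19/140 21/66 120/20 80/13 96/17 100/18 173/16
166 13/103 13/102 13/105 13/103 12/103 12/121 16/170 19/222 23/236 20/177 20/79 0/16 100/17 80/20 150/19 60/22
167 13/105 14/104 13/104 13/105 12/110 16/154 19/222 23/243 23/244 19/197 20/93 0/18 0/27 15/49 18/57 24/51
168 8/129 11/116 13/107 13/104 13/114 18/158 23/214 26/230 24/229 23/187 25/91 150/22 23/66 21/122 21/150 19/141
169 3/202 5/180 6/164 7/149 7/142 11/147 16/175 18/186 21/189 22/16
[... 355 characters left out ...]
4 2/118 1/122 2/128 2/134 2/139 1/140 1/138 1/130 0/105 179/61 176/25 60/38 23/76 20/103 21/110
174 0/99 1/101 0/107 0/109 1/114 1/118 1/120 1/120 1/106 1/87 0/54 176/27 45/33 25/71 23/102 24/110
175 2/66 1/75 0/89 1/100 0/98 1/98 2/104 0/106 0/88 2/64 178/40 156/21 10/34 25/64 24/98 21/111
176 170/40 177/47 176/53 179/57 0/57 0/62 1/77 1/77 1/58 175/33 150/21 105/24 90/22 10/49 17/79 21/101
177 90/44 0/50 105/50 128/39 165/23 0/27 3/41 4/40 177/28 130/21 90/19 20/15 60/18 60/28 30/42 21/57
178 150/53 60/58 0/56 100/50 105/29 10/25 11/41 12/42 13/39 13/34 8/30 6/25 144/19 158/19 150/18 120/21
179 83/41 150/45 20/45 120/45 120/35 0/35 11/56 13/66 13/68 13/63 13/57 11/49 14/46 12/39 12/34 6/28
```

The keeper is at its end stop: 13.6 N, against 1.5 N needed to slide it. Its end is over the shoulder next to the tab. Retreating.

Call:
step_arm:
  commands:
    - [-1,0,0.1,0,0]
    - [-1,0,0.25,0,0]
    - [-1,0,0.3,0,0]
    - [-1,0,0.3,-0.3,0]
    - [-1,0,0.3,-0.7,0]
    - [-1,0,0.3,-1,0]
    - [-1,0,0.3,-1,0]
    - [-1,0,0.3,-1,0]
    - [-1,0,0.3,-1,0]
    - [-1,0,0.3,-1,0]

```text
t: 45.8
ee_pos: [0.4998, -0.3134, 0.2901]
tcp_rot: [0.999, -0.044, -0.001, -0.0]
wrist_force: [-0.3, 0.9, -0.6]
grip_width: -0.0001
gripper_force: 0.0
```

```bash
python3 chk.py c4 | egrep "red|amber"; python3 - <<'E'
import cv2,numpy as np
a=cv2.imread("pics/scene0.png").astype(int);b=cv2.imread("pics/c4.png").astype(int)
d=abs(a-b).sum(2)
print("bottles diff",d[170:250,70:130].mean(),"hooks0/1 filters",d[158:205,272:345].mean(),"ref",d[300:340,150:300].mean())
E
```

```text
amber [189.77 177.86 205.62 181.33 190.95 193.14 207.53 197.08] ([np.float32(85.57931), np.float32(83.08229), np.float32(12.366751), np.float32(13.374502)], array([  164,   433,   136,   141, 15639], dtype=int32))
pred home body corners TL TR BL BR [188.76 178.65 208.43 182.8  190.09 194.26 209.27 198.55]
pred tab top [191.75 155.09 201.93 157.02 192.71 167.72]
red bbox 174 193 159 174
bottles diff 46.86666666666667 hooks0/1 filters 31.41154182454095 ref 51.20783333333333
```

```bash
python3 - <<'E'
import cv2,numpy as np
a=cv2.imread("pics/scene0.png");b=cv2.imread("pics/c4.png")
for n,(y0,y1,x0,x1) in dict(bottleA=(175,225,73,103),bottleD=(198,247,100,128),f0=(158,206,272,296),f1=(166,220,307,345),ref=(380-140,380-20,130,330)).items():
    r=cv2.matchTemplate(b[y0-12:y1+12,x0-12:x1+12],a[y0:y1,x0:x1],cv2.TM_CCOEFF_NORMED);_,m,_,l=cv2.minMaxLoc(r);print(n,round(m,3),l[0]-12,l[1]-12)
E
```

```text
bottleA 0.859 0 0
bottleD 0.983 0 0
f0 0.918 0 0
f1 0.967 0 0
ref 0.852 0 0
```

The bottles and the other two filters haven't moved, so I'm handing in.

```bash
python3 -c "
from bench import ticket;print(ticket.finish_job())"
```

```text
the job is handed in; nothing more can be done
None
```

The medium filter is home in the lamp slot and the keeper is pushed across to its end stop; I handed in at about 46 s, with the other two filters and both bottles unmoved, though a mistyped 35 mm shift (meant 3.5 mm) pressed the plate on the keeper block with about 85 N before I backed off, with no movement or damage visible afterwards.

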